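Make the battery charging case ready with its switches felt by hand

TASK

Get the battery charging case ready for tonight: open its lid, take out whatever is not a battery and put it into the plastic tub, and lay each loose battery into a free charging well. Then, as the case is dead and its lamps tell nothing, feel the supply switch and after it the charge switch with the fingers, and flip to ON only one that is off; never put a switch that is on to off. Last, shut the lid fully, and leave the drink can and the tape roll where they stand.

Things in the scene. Friction and masses are not known exactly. Their poses are not given: they have to be found in the camera images.
- case: the grey charging case, fixed on the table: 200 (its x) x 330 (its y) mm, rim 60 mm high, walls 4 mm; origin under its centre, +x toward its hinge side (away from the robot), +y to the left seen from the robot. Inside is a black deck, 48 mm above the table, with four charging wells in a row at its hinge side and two switches at the robot's side
- well1 (a point): centre of the floor of charging well 1 (1 is the leftmost, at the case's +y; wells are 76 mm apart), axes as the case's; the well is 78 (x) x 46 (y) mm and 12 mm deep, with a 2 mm chamfer; its floor is 36 mm above the table. A battery lies in it with its 70 mm length along the case's x (either way round), 28 mm standing out above the deck
- well2 (a point): centre of the floor of charging well 2 (1 is the leftmost, at the case's +y; wells are 76 mm apart), axes as the case's; the well is 78 (x) x 46 (y) mm and 12 mm deep, with a 2 mm chamfer; its floor is 36 mm above the table. A battery lies in it with its 70 mm length along the case's x (either way round), 28 mm standing out above the deck
- well3 (a point): centre of the floor of charging well 3 (1 is the leftmost, at the case's +y; wells are 76 mm apart), axes as the case's; the well is 78 (x) x 46 (y) mm and 12 mm deep, with a 2 mm chamfer; its floor is 36 mm above the table. A battery lies in it with its 70 mm length along the case's x (either way round), 28 mm standing out above the deck
- well4 (a point): centre of the floor of charging well 4 (1 is the leftmost, at the case's +y; wells are 76 mm apart), axes as the case's; the well is 78 (x) x 46 (y) mm and 12 mm deep, with a 2 mm chamfer; its floor is 36 mm above the table. A battery lies in it with its 70 mm length along the case's x (either way round), 28 mm standing out above the deck
- lid (a joint): angle of the case's lid, rad: 0 shut, 1.70 fully open (leaning back a little). A stiff friction hinge holds it at any angle; it takes about 2 to 5 N at the handle
- lid_handle (a point): middle of the lid's black bar handle: a round bar along the case's y, 110 mm long, about 10 mm thick, 35 mm clear above the lid's top near its front edge; it moves with the lid. Shut, it is 119 mm above the table and 175 mm from the hinge; it can be held from above, fingers closing along the case's x, through the whole swing
- lid_hinge (a point): middle of the lid's hinge line, which runs along the case's y at the rim of its +x side, 60 mm above the table (fixed). The shut lid is a 24 mm high shell above the rim
- supply_switch (a point): pivot of the supply switch on the deck (fixed point, does not tell its position), left seen from the robot, beside a fuse cap: black rubber toggle 28 mm high, 8 to 10 thick. It snaps between OFF, leaning 0.32 rad to the case's -x (robot side), and ON, leaning 0.32 rad to +x (hinge side), hard stops at both; about 3 N at 18 mm up snaps it over. The front wall is 46 mm off on its -x side
- charge_switch (a point): pivot of the charge switch on the deck, right seen from the robot: a toggle of the same make, size and sense as the supply switch; fixed point, axes as the case's, does not tell its position
- battery1: a camera-light battery, black with grey label panels and brass contact strips at its +x end, 70 (its x) x 38 (its y) x 40 (its z) mm, 0.2 kg; origin at its centre. It lies in one of the wells from the start and stays in the case
- battery2: a camera-light battery, black with grey label panels and brass contact strips at its +x end, 70 (its x) x 38 (its y) x 40 (its z) mm, 0.2 kg; origin at its centre. Loose, lying on the painting panel (may be absent)
- battery3: a camera-light battery, black with grey label panels and brass contact strips at its +x end, 70 (its x) x 38 (its y) x 40 (its z) mm, 0.2 kg; origin at its centre. Loose, lying on the painting panel (may be absent)
- paint_pot: a stray: squat clear paint pot with a white lid, 42 mm diameter, 38 mm high, 0.07 kg; origin centre of its underside; in a well (may be absent)
- ink_bottle: a stray: square glass ink bottle, 37 x 37 mm and 28 mm high with a black cap (26 mm diameter) up to 40 mm, 0.09 kg; origin centre of its underside; in a well (may be absent)
- sanding_block: a stray: cork sanding block, 62 (x) x 36 (y) x 32 (z) mm, 0.05 kg; origin centre of its underside; in a well (may be absent)
- tub: the open blue plastic tub, loose, 0.8 kg: 170 (x) x 230 (y) x 80 mm high, walls 4 mm, floor 4 mm thick; origin centre of its underside
- panel: a primed painting panel lying on the table, fixed, 200 (x) x 160 (y) x 6 mm; origin centre of its underside; loose batteries lie on it
- drink_can: a drink can, 53 mm diameter, 135 mm high, origin under its centre; leave it
- tape_roll: a roll of masking tape lying flat, 100 mm diameter, 25 mm high, origin under its centre; leave it
Not all that is in view belongs to the job. What is shaped like the battery3 but purple is not meant.

How it is judged:
On the way, in this order (a step that is already met when the one before it is completed fails the run):
1. the lid is opened (1.3 rad or more) (value of joint lid above 1.3 rad), for 0.2 s.
2. every stray is in the tub and every battery lies in a well (x of paint_pot in the frame of tub between -0.08 and 0.08 m and y of paint_pot in the frame of tub between -0.11 and 0.11 m and z of each of paint_pot, ink_bottle, sanding_block in the frame of tub below 0.065 m and x of ink_bottle in the frame of tub between -0.08 and 0.08 m and y of ink_bottle in the frame of tub between -0.11 and 0.11 m and x of sanding_block in the frame of tub between -0.08 and 0.08 m and y of sanding_block in the frame of tub between -0.11 and 0.11 m and ((horizontal distance between battery1 and well1 below 0.01 m and z of battery1 in the frame of well1 below 0.024 m and angle between the x axis of battery1 and the x axis of case, either way round below 0.2 rad) or (horizontal distance between battery1 and well2 below 0.01 m and z of battery1 in the frame of well2 below 0.024 m and angle between the x axis of battery1 and the x axis of case, either way round below 0.2 rad) or (horizontal distance between battery1 and well3 below 0.01 m and z of battery1 in the frame of well3 below 0.024 m and angle between the x axis of battery1 and the x axis of case, either way round below 0.2 rad) or (horizontal distance between battery1 and well4 below 0.01 m and z of battery1 in the frame of well4 below 0.024 m and angle between the x axis of battery1 and the x axis of case, either way round below 0.2 rad)) and ((horizontal distance between battery2 and well1 below 0.01 m and z of battery2 in the frame of well1 below 0.024 m and angle between the x axis of battery2 and the x axis of case, either way round below 0.2 rad) or (horizontal distance between battery2 and well2 below 0.01 m and z of battery2 in the frame of well2 below 0.024 m and angle between the x axis of battery2 and the x axis of case, either way round below 0.2 rad) or (horizontal distance between battery2 and well3 below 0.01 m and z of battery2 in the frame of well3 below 0.024 m and angle between the x axis of battery2 and the x axis of case, either way round below 0.2 rad) or (horizontal distance between battery2 and well4 below 0.01 m and z of battery2 in the frame of well4 below 0.024 m and angle between the x axis of battery2 and the x axis of case, either way round below 0.2 rad)) and ((horizontal distance between battery3 and well1 below 0.01 m and z of battery3 in the frame of well1 below 0.024 m and angle between the x axis of battery3 and the x axis of case, either way round below 0.2 rad) or (horizontal distance between battery3 and well2 below 0.01 m and z of battery3 in the frame of well2 below 0.024 m and angle between the x axis of battery3 and the x axis of case, either way round below 0.2 rad) or (horizontal distance between battery3 and well3 below 0.01 m and z of battery3 in the frame of well3 below 0.024 m and angle between the x axis of battery3 and the x axis of case, either way round below 0.2 rad) or (horizontal distance between battery3 and well4 below 0.01 m and z of battery3 in the frame of well4 below 0.024 m and angle between the x axis of battery3 and the x axis of case, either way round below 0.2 rad))), for 0.2 s.
3. the supply switch is ON, and has been felt with the fingers there or flipped over from off (x of supply_c1 in the frame of supply_switch above 0.005 m and (contact force between the fingers and supply above 0.3 N or distance of supply_c1 from where it was at the start of the episode above 0.01 m)), for 0.03 s.
4. then the charge switch is ON, and has been felt with the fingers there or flipped over from off (x of charge_c1 in the frame of charge_switch above 0.005 m and (contact force between the fingers and charge above 0.3 N or distance of charge_c1 from where it was at the start of the episode above 0.01 m)), for 0.03 s.
5. the lid is shut (value of joint lid below 0.05 rad), for 0.2 s.
At the end, for the whole second after the job is handed in: The lid is shut (under 0.05 rad), both switches are ON, every stray is inside the tub (below its rim), every battery lies flat in a charging well (its centre within 10 mm of the well's, its length along the case's x) and all is at rest (all of step 2 and value of joint lid below 0.05 rad and x of supply_c1 in the frame of supply_switch above 0.005 m and x of charge_c1 in the frame of charge_switch above 0.005 m and linear speed of each of paint_pot, ink_bottle, sanding_block, battery1, battery2, battery3 below 0.03 m/s); the robot touches nothing.
It fails at once if the supply switch, on at the start, is put to off (x of supply_c1 in the frame of supply_switch below -0.005 m and distance of supply_c1 from where it was at the start of the episode above 0.01 m).
It fails at once if the charge switch, on at the start, is put to off (x of charge_c1 in the frame of charge_switch below -0.005 m and distance of charge_c1 from where it was at the start of the episode above 0.01 m).
It fails at once if the drink can or the tape roll is moved by more than 40 mm (distance of any of drink_can, tape_roll from where it was at the start of the episode above 0.04 m).
Of paint_pot, ink_bottle, sanding_block, battery2, battery3 only 3 to 5 are there at a start; the rules pass over those that are not, and their reading is None.
At some moment in a run one of battery2, battery3 may be knocked a few centimetres aside while the robot is not near it.
Once in a run the grip may slacken for a moment while it holds something.
It also fails if it takes over 210 s, if anything falls off the work surface, if the arm or the gripper's body presses on something with over 40 N, if the wrist force passes 120 N, or if a joint passes its speed limit or range.

ROBOT

A 6-joint arm with a two-finger parallel gripper is mounted at the origin on the work surface. World frame = base frame: x ahead of the robot, y to its left, z up, the work surface at z = 0. Lengths are in m, angles in rad, forces in N, time in s.
With the tool pointing down it reaches from about 0.375 to 0.925 m from the base axis. Payload 5.7 kg.
Tool frame: the origin (TCP) lies on the front face of the gripper's body, between the roots of the fingers; the fingertips stand 80 mm ahead of it and the grasp point (between the pads) lies ctrl.grip_depth ahead of it (ctrl.grip_depth is the distance from the TCP to the grasp point, in m); z points along the fingers, y is the line along which they close (so a half turn about z gives the same grasp; the last joint's range is limited). The gripper opens to 88 mm and grips with 3 to 60 N. Pads are 20 mm wide; open, the fingers measure 115 mm over their backs; the gripper's body (75 mm by 178 mm) begins 61 mm behind the grasp point.
Start: joints at [1.231, 0.359, 1.51, -0, 1.272, -0.115], TCP at [0.134, 0.585, 0.303] pointing down, gripper open.
Joint ranges: [-2.97, 2.97], [-1.01, 2.36], [0.21, 2.38], [-0.96, 4.11], [0.2, 2.71], [-2.98, 2.98]. Speed limits (rad/s): [2.39, 2.39, 3.14, 3.14, 3.14, 3.14].

INTERFACE

Orientations are given as a 3x3 rotation matrix whose columns are the frame's x, y, z axes.
In Python, from workcell import ctrl, sensors, viewer, order, models gives the robot as it stands. Calls block until the motion is done:
- ctrl.move_to(position, orientation): joint-space move of the TCP to a pose.
- ctrl.move_straight(position, frame=None, max_speed=0.15, threshold=None): straight line of the TCP; frame=None keeps the orientation; max_speed is the mean speed in m/s. With threshold (N) it stops when the force on the tool has changed by that much, and returns True; else False.
- ctrl.goto_joints(angles): joint-space move.
- ctrl.open_gripper() and ctrl.gripper_close(newtons=None): open the fingers fully, or close them until they stop; newtons is the grip in N (None keeps the last).
- ctrl.pause(seconds).
- ctrl.ik(position, orientation): joint angles nearest the present ones, or None.
- sensors.sense(): the state.
- viewer.read_camera(name): name is "scene" or "side" or "wrist"; returns a dict with "color" (480x640x3 uint8, red, green, blue), "z_map" (480x640 float32, m along the optical axis (not along the pixel's ray), 0 where there is no reading), "fx", "fy", "cx", "cy" (pixels), "R" (3x3) and "t" (3): a world point X has camera coordinates R X + t. Camera axes: x right, y down, z forward; pixel columns grow to the right and rows downward; lengths in m; the calibration is good to about 2 mm. A picture is of the moment at which its call begins.
A pose or a line that the arm cannot do raises ctrl.IKError and nothing moves.
- order.job_done(): hands the job in; it is judged then, once.
Trained networks look in a picture, given as the dict that the camera call returned (one of the last four; its "shot" number tells which), for a name from the list of things; names that differ only in an ending like _2 or _b are one class to them, and where a whole thing is asked for, a point or a joint stands for the part that bears it (a point fixed in the world has none). Each returns a list of dicts, best first, with "confidence" (0 to 1); they miss things now and then, are a little off and sometimes report something else, mostly with a low value. They report only what shows in the picture. A call takes as long as a camera call. They do not tell look-alikes from the thing itself.
- models.boxes_of(picture, name): "rect" ([left, top, width, height] in pixels, round what is visible of it).
- models.tip_of(picture, name): "centre" ([column, row] in pixels: a listed point, or the origin of a listed thing).
The state is a dict: "t": time; "joints": joint angles; "joint_vel": joint speeds; "effort": joint torques, N m; "tool_pos": TCP position; "eef_rot": TCP orientation; "force": force on the tool from outside, world axes, zero at the start; "torque": the same for the moment, N m; "width": finger opening in m; "grip_force": force on a finger pad.
Only numpy, scipy, OpenCV 4.12 (cv2) and the standard library are available. Lean on these libraries where they do the work, as an engineer would, in place of code of your own. Each camera call takes 0.05 s, during which the arm holds its last target. There are 200 camera calls.

## Working session

There is one attempt and no reset: what is moved stays moved. The work goes in short steps, each a Python script; the robot and the scene stay as the last script left them, time stands still between calls to the robot, and variables do not carry over. Pictures are saved under pics/ and viewed, at most 14 in all, crops included, and the job is handed in when it is done.

```bash
ls; mkdir -p pics; cat > h.py <<'E'
import numpy as np, cv2
from workcell import ctrl, sensors, viewer, order, models
def cam(n): return viewer.read_camera(n)
def save(p,f,crop=None,scale=1):
    im=p["color"][:,:,::-1]
    if crop: l,t,w,h=crop; im=im[t:t+h,l:l+w]
    cv2.imwrite("pics/"+f,cv2.resize(im,None,fx=scale,fy=scale,interpolation=cv2.INTER_CUBIC))
def pt(p,u,v,z=None):
    "world point of pixel; by depth, or on the plane z"
    R,t=np.array(p["R"]),np.array(p["t"])
    d=R.T@np.array([(u-p["cx"])/p["fx"],(v-p["cy"])/p["fy"],1.]); o=-R.T@t
    if z is None:
        zz=p["z_map"][int(round(v)),int(round(u))]; return o+d*zz
    return o+d*(z-o[2])/d[2]
def cloud(p):
    v,u=np.mgrid[0:480,0:640]; z=p["z_map"]
    c=np.stack([(u-p["cx"])/p["fx"]*z,(v-p["cy"])/p["fy"]*z,z],-1)
    w=(c-np.array(p["t"]))@np.array(p["R"]); w[z==0]=np.nan; return w
def down(a):
    "tool down, closing line (tool y) at angle a from world x"
    y=np.array([np.cos(a),np.sin(a),0]); z=np.array([0,0,-1.]); return np.stack([np.cross(y,z),y,z],1)
E
python3 - <<'E'
from h import *
s=sensors.sense(); print({k:np.round(v,3) for k,v in s.items()},ctrl.grip_depth)
for n in["scene","side"]:
    p=cam(n); save(p,n+"0.png"); print(n,np.round(-np.array(p["R"]).T@p["t"],3))
    for m in ["case","lid_handle","lid_hinge","battery2","tub","panel","drink_can","tape_roll","paint_pot","sanding_block","ink_bottle"]:
        r=models.boxes_of(p,m) if m not in("lid_hinge",) else []
        q=models.tip_of(p,m)
        print(m,[(np.round(x["rect"]).astype(int).tolist(),round(x["confidence"],2)) for x in r[:4]],[(np.round(x["centre"]).astype(int).tolist(),round(x["confidence"],2)) for x in q[:4]])
E
```

```text
pics
{'t': np.float64(0.0), 'joints': array([ 1.231,  0.36 ,  1.511, -0.   ,  1.272, -0.115]), 'joint_vel': array([ 0.001, -0.002, -0.002, -0.001,  0.001, -0.001]), 'effort': array([ 2.0000e-03, -5.1539e+01, -2.7073e+01,  6.7000e-02,  3.5000e-02,
       -0.0000e+00]), 'tool_pos': array([0.134, 0.584, 0.302]), 'eef_rot': array([[-0.975,  0.223, -0.001],
       [ 0.223,  0.975, -0.002],
       [ 0.   , -0.002, -1.   ]]), 'force': array([-1.17 ,  1.006,  0.099]), 'torque': array([ 0.02 , -0.025, -0.005]), 'grip_force': np.float64(0.0), 'width': np.float64(0.088)} 0.0613
scene [ 1.127 -0.155  0.871]
case [([200, 225, 159, 117], 0.58)] [([280, 292], 0.68)]
lid_handle [([196, 220, 163, 110], 0.63)] [([268, 230], 0.73)]
lid_hinge [] [([284, 312], 0.72)]
battery2 [([411, 219, 31, 27], 0.93), ([385, 187, 29, 29], 0.84), ([489, 222, 34, 30], 0.81), ([473, 186, 26, 31], 0.76)] [([429, 232], 0.94), ([488, 201], 0.92), ([400, 199], 0.69), ([507, 236], 0.63)]
tub [([62, 248, 134, 115], 0.59)] [([134, 310], 0.74)]
panel [([366, 190, 94, 68], 0.97)] [([412, 220], 0.85)]
drink_can [([426, 236, 31, 50
[... 353 characters left out ...]
[([283, 224, 80, 107], 0.71)] [([300, 263], 0.85), ([377, 387], 0.72), ([309, 184], 0.36)]
lid_hinge [] [([356, 277], 0.91), ([346, 204], 0.4)]
battery2 [([326, 144, 11, 20], 0.77), ([261, 187, 26, 18], 0.7), ([304, 179, 12, 22], 0.63), ([289, 149, 17, 13], 0.57)] [([312, 190], 0.67), ([300, 154], 0.51), ([331, 152], 0.51)]
tub [([280, 224, 80, 118], 0.73), ([265, 338, 79, 110], 0.69)] [([303, 398], 0.96)]
panel [([259, 180, 67, 36], 0.72)] [([291, 201], 0.73)]
drink_can [([339, 169, 19, 39], 0.81)] [([345, 201], 0.58)]
tape_roll [([360, 363, 38, 46], 0.76)] [([354, 279], 0.33)]
paint_pot [] [([308, 190], 0.19)]
sanding_block [([357, 362, 46, 45], 0.58)] []
ink_bottle [] [([379, 384], 0.24)]
```

View pics/scene0.png

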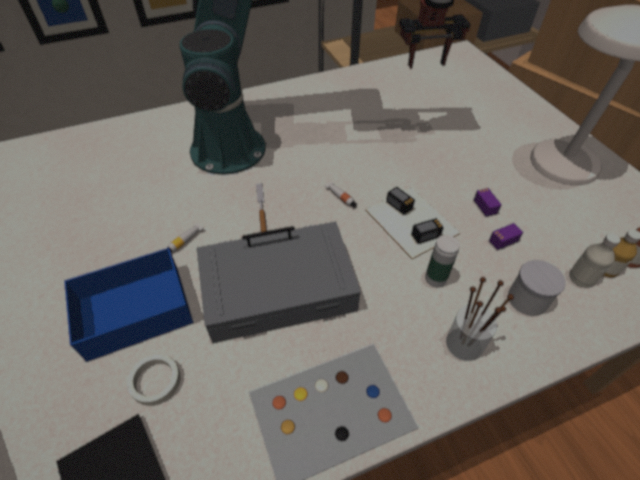

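View pics/side0.png

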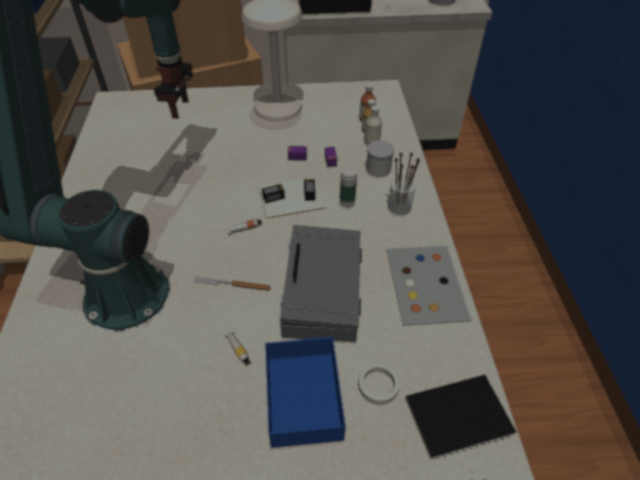

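The scene view shows the closed grey case (280,280) with its handle at (270,236), the tub (128,300), the can (441,260) and the tape (155,380). Candidates for the loose batteries are black at (400,200) and (428,230), and purple at (488,201) and (506,236). The purple ones are look-alikes, so I choose the black ones on the panel.

```bash
cat >> h.py <<'E'
def rect(w,mask,lo,hi,name=""):
    m=mask&(w[...,2]>lo)&(w[...,2]<hi); q=w[m]
    # keep the biggest connected blob on a 2 mm grid
    xy=q[:,:2]; g=((xy-xy.min(0))/0.004).astype(int); im=np.zeros(g.max(0)+1,np.uint8); im[g[:,0],g[:,1]]=1
    im=cv2.morphologyEx(im,cv2.MORPH_CLOSE,np.ones((3,3)))
    n,l,st,_=cv2.connectedComponentsWithStats(im); k=1+np.argmax(st[1:,4]); xy=xy[l[g[:,0],g[:,1]]==k]
    (c,s,a)=cv2.minAreaRect((xy*1000).astype(np.float32)); print(name,np.round(c,1),np.round(s,1),round(a,1),len(xy),"z",np.round(np.median(q[:,2]),4)); return c,s,a
def box(r,pad=0):
    m=np.zeros((480,640),bool); l,t,w,h=r; m[max(0,t-pad):t+h+pad,max(0,l-pad):l+w+pad]=True; return m
E
python3 - <<'E'
from h import *
B={"scene":dict(case=[196,220,165,120],tub=[62,245,134,115],b2=[385,187,29,29],b3=[411,219,31,27],can=[426,236,31,50],tape=[130,354,51,53]),
"side":dict(case=[278,224,86,120],tub=[262,336,84,114],b2=[260,183,27,20],b3=[302,177,15,24],can=[339,165,19,43],tape=[358,363,44,46])}
H=dict(case=(.07,.095),tub=(.068,.09),b2=(.035,.06),b3=(.035,.06),can=(.1,.15),tape=(.015,.04))
for n in B:
    p=cam(n); w=cloud(p); print(n)
    for k,r in B[n].items():
        try: rect(w,box(r,2),*H[k],k)
        except Exception as e: print(k,e)
    m=box(B[n]["case"],6)&(w[...,2]>.105)&(w[...,2]<.14); q=w[m]; print("handle",len(q),q.mean(0).round(4),q.min(0).round(3),q.max(0).round(3))
E
```

```text
scene
case [556.4 -26.4] [330.9 208.6] 82.1 10794 z 0.089
tub [ 485.3 -347.1] [175.2 230.7] 1.7 1420 z 0.0767
b2 [425.4 367.5] [70.9 40.6] 16.6 326 z 0.0457
b3 [546.2 377.1] [71.2 40.3] 87.9 383 z 0.0456
can [671.1 331.7] [50.  49.8] 22.0 568 z 0.1336
tape [ 671.3 -328.8] [ 97.4 100.6] 76.0 967 z 0.0238
handle 295 [ 0.4888 -0.0179  0.1306] [ 0.474 -0.075  0.105] [0.5   0.042 0.139]
side
case [556.2 -25.9] [337.  204.6] 81.9 5833 z 0.0895
tub [ 485.8 -345.9] [170.5 233.6] 1.5 913 z 0.0785
b2 [424.  367.9] [68.3 50.6] 18.1 206 z 0.0457
b3 [544.7 376.4] [75.7 37.2] 86.2 178 z 0.046
can [669.2 330.9] [53.5 52.7] 17.0 271 z 0.1293
tape [ 671.9 -330. ] [99.9 97.3] 44.1 630 z 0.0247
handle 151 [ 0.4863 -0.0209  0.1325] [ 0.475 -0.075  0.105] [0.499 0.124 0.139]
```

```bash
cat >> h.py <<'E'
G=ctrl.grip_depth
def go(x,y,z,a):
    "joint move; x,y,z is the grasp point, tool down, closing line at angle a (or a+pi)"
    q0=np.array(sensors.sense()["joints"]); best=None
    for k in (-1,0,1):
        q=ctrl.ik([x,y,z+G],down(a+k*np.pi))
        if q is not None:
            c=np.abs(np.array(q)-q0).max()
            if best is None or c<best[0]-1e-6: best=(c,a+k*np.pi)
    if best is None: raise RuntimeError("no ik")
    ctrl.move_to([x,y,z+G],down(best[1])); return best[1]
def line(x,y,z,v=.15,th=None,frame=None): return ctrl.move_straight([x,y,z+G],frame=frame,max_speed=v,threshold=th)
def st(tag=""):
    s=sensors.sense(); print(tag,"t",round(float(s["t"]),1),"g",np.round(np.array(s["tool_pos"])+G*np.array(s["eef_rot"])[:,2],4),"F",np.round(s["force"],1),"w",round(float(s["width"]),4),"gf",round(float(s["grip_force"]),1)); return s
E
python3 - <<'E'
from h import *
for n,r in(("scene",[196,220,165,120]),("side",[278,224,86,120])):
    w=cloud(cam(n)); m=box(r)&(w[...,2]>.07)&(w[...,2]<.11); q=w[m]
    for _ in range(4):
        A=np.c_[q[:,:2]-[.556,-.026],np.ones(len(q))]; c=np.linalg.lstsq(A,q[:,2],rcond=None)[0]; q=q[np.abs(A@c-q[:,2])<.004]
    print(n,c,len(q))
a=np.deg2rad(-8)
go(.487,-.018,.26,a); st()
p=cam("wrist"); save(p,"w1.png"); w=cloud(p); print("cam",np.round(-np.array(p["R"]).T@p["t"],3))
q=w[(w[...,2]>.11)&(w[...,2]<.15)&(np.hypot(w[...,0]-.487,w[...,1]+.02)<.09)]
print(len(q),np.median(q,0).round(4),np.percentile(q[:,2],[50,90]).round(4)); c=cv2.fitLine(q[:,:2].astype(np.float32),cv2.DIST_HUBER,0,.01,.01).ravel(); print(c, cv2.minAreaRect((q[:,:2]*1000).astype(np.float32)))
E
```

```text
scene [-0.06015686  0.00964232  0.09041559] 11278
side [-0.0549165   0.01327466  0.09103701] 5750
 t 4.9 g [ 0.4871 -0.0173  0.26  ] F [-0.8  0.4 -0. ] w 0.0878 gf 0.0
cam [0.496 0.048 0.402]
2697 [ 0.4875 -0.0099  0.1335] [0.1335 0.1347]
[ 0.14305937  0.9897141   0.4873647  -0.01120027] ((487.0804748535156, -14.678359985351562), (119.92655181884766, 10.411975860595703), 81.80220794677734)
```

View pics/w1.png

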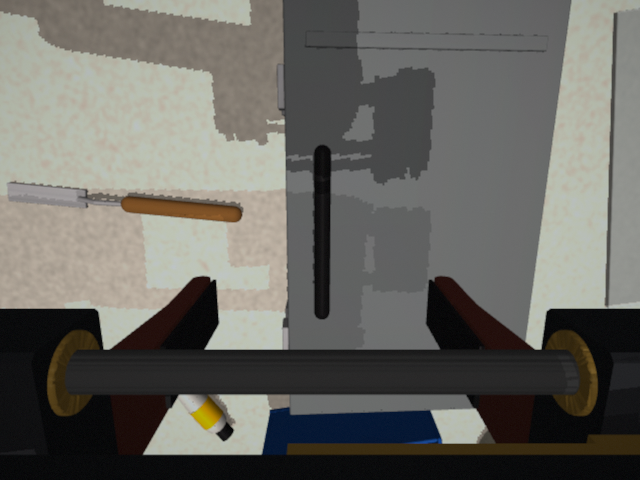

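Lid ajar by about 0.06 rad; the handle bar runs from (322,150) to (322,315). Opening it now.

```bash
cat >> h.py <<'E'
YAW=np.deg2rad(-8.2); CX=np.array([np.cos(YAW),np.sin(YAW)]); CY=np.array([-CX[1],CX[0]])
HINGE=np.array([.6564,-.0394]); ORG=HINGE-.1*CX
def case(x,y): return ORG+x*CX+y*CY
def tocase(p): d=np.asarray(p)[...,:2]-ORG; return np.stack([d@CX,d@CY],-1)
def handle(th,off=0):
    e=np.arctan2(.059,.175)+th; r=np.hypot(.059,.175); p=HINGE-r*np.cos(e)*CX+off*CY; return p[0],p[1],.06+r*np.sin(e)
E
python3 - <<'E'
from h import *
x,y,z=handle(.06); line(x,y,z,.15,th=15); st("at")
ctrl.gripper_close(25); st("held")
for th in np.linspace(.12,1.68,14):
    line(*handle(th),v=.12)
    s=sensors.sense(); 
    if np.linalg.norm(s["force"])>30: st("F");
st("end"); ctrl.open_gripper()
x,y,z=handle(1.68); line(x,y,z+.06); st()
line(x-.25,y+.03,.33)
p=cam("wrist"); save(p,"w2.png"); p=cam("scene"); save(p,"s2.png",[180,150,240,200],2.5)
E
```

```text
at t 6.0 g [ 0.4876 -0.015   0.13  ] F [ 0.7 -0.6  0.4] w 0.0878 gf 0.0
held t 7.1 g [ 0.4872 -0.015   0.1294] F [ 1.5  0.2 -0.8] w 0.01 gf 25.0
end t 11.7 g [ 0.7335 -0.0507  0.2273] F [ 1.6 -2.1  0.7] w 0.0101 gf 25.0
 t 13.5 g [ 0.7326 -0.0503  0.2867] F [ 0.8  0.  -0.8] w 0.088 gf 0.0
```

View pics/w2.png

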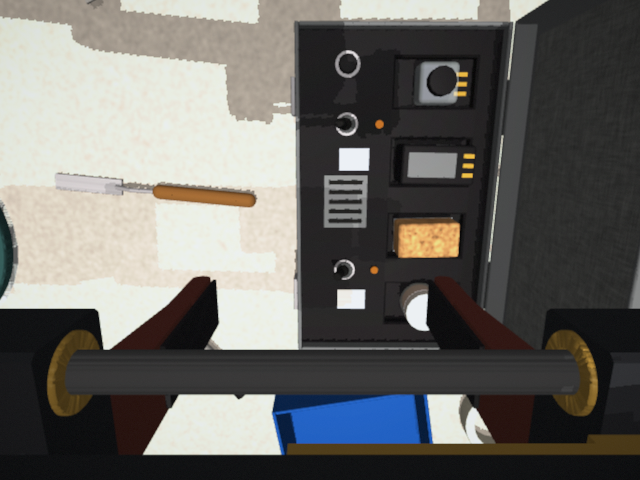

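The wrist view shows, from top (well 1) to bottom (well 4): ink bottle (440,82), battery1 (435,164), sanding block (428,238) and paint pot (420,307). The supply switch is at (346,124) and the charge switch at (344,270). Next I measure their poses from two wrist positions.

```bash
cat > meas.py <<'E'
from h import *
def meas(p):
    w=cloud(p); c=tocase(w); x,y=c[...,0],c[...,1]; z=w[...,2]
    ins=(np.abs(x)<.094)&(np.abs(y)<.159)
    print("deck z",np.nanmedian(z[ins&(x<-.0)]).round(4))
    for k in range(4):
        yw=.114-.076*k; m=ins&(np.abs(y-yw)<.034)&(x>-.01)
        for lo,hi,nm in((.030,.042,"floor"),(.06,.09,"top")):
            q=m&(z>lo)&(z<hi)
            if q.sum()>30:
                r=cv2.minAreaRect((c[q]*1000).astype(np.float32)); e=np.percentile(c[q],[1,99],axis=0)*1000
                print(k+1,nm,q.sum(),"x",e[:,0].round(1),"y",e[:,1].round(1),"z",np.percentile(z[q],[50,95]).round(4),"rect",np.round(r[0],1),np.round(r[1],1),round(r[2],1))
    m=ins&(x<-.005)&(z>.054)&(z<.09)
    for s,nm in((1,"supply"),(-1,"charge")):
        q=m&(s*y>0)
        if q.sum(): print(nm,q.sum(),c[q].mean(0).round(4),c[q].min(0).round(4),c[q].max(0).round(4),np.nanmax(z[q]).round(4))
if __name__=="__main__":
    for dx,dy in((.0,-.10),(.0,.0)):
        x,y=case(-.09+dx,dy); go(x,y,.33,YAW); p=cam("wrist"); st(); meas(p)
        for n in("supply_switch","charge_switch"):
            for r in models.tip_of(p,n)[:2]: print(n,r["confidence"],tocase(pt(p,*r["centre"],z=.048)[None]).round(4))
E
python3 meas.py
```

```text
t 16.0 g [ 0.4542 -0.1113  0.3299] F [ 0.3 -0.5  0.2] w 0.0879 gf 0.0
deck z 0.402
1 floor 53 x [-1.4 46.5] y [93.2 94.2] z [0.0352 0.0367] rect [22.5 93.7] [ 1.1 48.8] 89.8
2 floor 443 x [-2.3 73.7] y [15.8 60.8] z [0.0354 0.0408] rect [35.9 38.6] [76.7 45.5] 0.3
2 top 3806 x [ 0.5 68.6] y [17.3 54.7] z [0.075  0.0765] rect [35.3 36.5] [38.8 70.2] 88.8
3 floor 918 x [-2.1 74. ] y [-61.4 -15.6] z [0.0354 0.0406] rect [ 36.  -38.5] [76.7 45.9] 0.0
3 top 2507 x [ 2.9 63.3] y [-56.9 -21.6] z [0.067  0.0685] rect [ 33.6 -39.1] [62. 36.] 1.4
4 floor 1510 x [-2.  73.9] y [-137.5  -92.8] z [0.0354 0.0402] rect [  35.8 -115.1] [77.8 45.3] 0.3
4 top 1499 x [13.4 52.8] y [-132.9  -93.8] z [0.0731 0.0744] rect [  33.6 -114. ] [41.  41.3] 35.3
supply 214 [-0.0548  0.0732] [-0.0626  0.0683] [-0.0465  0.0798] 0.076
charge 140 [-0.0548 -0.0746] [-0.0622 -0.0811] [-0.0469 -0.0699] 0.0762
supply_switch 0.62 [[-0.0514  0.0732]]
supply_switch 0.21 [[ 0.0288 -0.0384]]
charge_switch 0.89 [[-0.0509 -0.0752]]
 t 16.6 g [ 0.4684 -0.0118  0.33  ] F [0.9 0.1 0.1] w 0.0876 gf 0.0
deck z 0.3979
1 floor 2066 x [
[... 300 characters left out ...]
5.4] z [0.0752 0.0765] rect [35.3 36.7] [38.2 70.4] 88.8
3 floor 616 x [-2.1 74. ] y [-61.5 -17.2] z [0.0356 0.041 ] rect [ 36.  -39.3] [76.8 44.8] 0.1
3 top 2140 x [ 2.9 63.2] y [-56.2 -20.8] z [0.067  0.0684] rect [ 33.6 -39.2] [62.2 36.9] 1.2
4 floor 721 x [-2.1 73.8] y [-137.9  -95.7] z [0.0354 0.0403] rect [  36.  -116.3] [77.1 43.4] 0.7
4 top 195 x [12.9 24.1] y [-131.1  -98.7] z [0.0723 0.0742] rect [  17.9 -115.3] [ 9.8 34.5] 7.3
supply 303 [-0.0525  0.1012] [-0.0625  0.067 ] [-0.0425  0.1372] 0.0761
charge 147 [-0.055  -0.0736] [-0.0623 -0.0824] [-0.0464 -0.0695] 0.0754
supply_switch 0.93 [[-0.0499  0.0766]]
charge_switch 0.68 [[-0.0502 -0.0765]]
charge_switch 0.47 [[0.0382 0.0351]]
```

```bash
cat >> h.py <<'E'
AY=YAW+np.pi/2; TUB=np.array([.4855,-.3465]); TA=np.deg2rad(1.6)
TIP=.080-G
def pick(x,y,tip,a,n=20,up=.2):
    go(x,y,up,a); hit=line(x,y,tip+TIP,.15,th=8); ctrl.gripper_close(n); s=st("grip hit=%s"%hit)
    line(x,y,up,.15); return st("lift")
def tub_drop(yo,tip):
    x,y=TUB+yo*np.array([-np.sin(TA),np.cos(TA)])
    go(x,y,.2,TA); s=st("over tub"); line(x,y,tip+TIP,.15,th=8); st("down"); ctrl.open_gripper(); line(x,y,.2,.2)
E
python3 - <<'E'
from h import *
pick(*case(.0335,-.1155),.0625,AY,15); tub_drop(-.07,.004+.038-.010)
p=cam("scene"); save(p,"s3.png",[50,180,320,200],2.4)
E
```

```text
grip hit=False t 19.7 g [ 0.5741 -0.1442  0.0812] F [-1.1  1.   0.5] w 0.0414 gf 15.0
lift t 20.6 g [ 0.5734 -0.144   0.1991] F [-0.7  0.7 -0.9] w 0.0415 gf 15.0
over tub t 21.7 g [ 0.4875 -0.4154  0.1993] F [ 0.3 -0.7 -1.1] w 0.0415 gf 15.0
down t 22.7 g [ 0.4866 -0.4147  0.0491] F [-0.   0.5  4.8] w 0.0416 gf 15.0
```

View pics/s3.png

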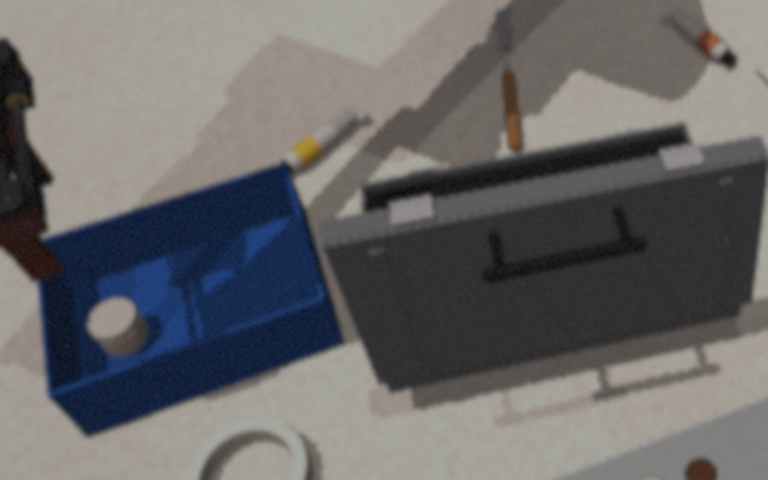

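The pot stands in the tub at (120,325). Block and ink bottle next.

```bash
python3 - <<'E'
from h import *
pick(*case(.0332,-.0420),.0525,AY,15); tub_drop(0,.004+.032-.0155+.002)
pick(*case(.0342,.1145),.0635,AY,15); tub_drop(.07,.004+.040-.0125+.002)
x,y=case(-.09,-.03); go(x,y,.33,YAW)
p=cam("wrist"); save(p,"w4.png")
import meas; meas.meas(p)
p=cam("scene"); save(p,"s4.png",[50,170,440,230],1.8)
for w_,b in((cloud(p),([385,187,29,29],[411,219,31,27])),):
    for r in b: rect(w_,box(r,12),.036,.06,"bat")
p=cam("side"); w_=cloud(p)
for r in([260,183,27,20],[302,177,15,24]): rect(w_,box(r,10),.036,.06,"bat")
E
```

```text
grip hit=False t 27.8 g [ 0.5844 -0.0713  0.0712] F [0.3 0.6 0. ] w 0.0357 gf 15.0
lift t 28.8 g [ 0.5835 -0.0713  0.199 ] F [-0.7 -0.3 -0.7] w 0.036 gf 15.0
over tub t 29.9 g [ 0.4856 -0.3456  0.1994] F [ 0.4  0.7 -0.9] w 0.0358 gf 15.0
down t 31.1 g [ 0.4862 -0.3469  0.042 ] F [-0.6  0.  -0.4] w 0.0357 gf 15.0
grip hit=False t 36.4 g [0.6076 0.0832 0.0822] F [-0.4 -0.6  0.3] w 0.0357 gf 15.0
lift t 37.4 g [0.6068 0.0833 0.199 ] F [-0.1  0.6 -0.9] w 0.0358 gf 15.0
over tub t 38.8 g [ 0.484  -0.2757  0.1998] F [-0.9  0.5 -0.7] w 0.0356 gf 15.0
down t 39.9 g [ 0.4842 -0.2768  0.0529] F [ 0.2 -0.1 -0.4] w 0.0359 gf 15.0
deck z 0.3956
1 floor 4132 x [-1.7 73.8] y [ 92.1 136.8] z [0.0353 0.0375] rect [ 35.9 114.5] [77.4 45.4] 0.0
2 floor 596 x [-2.2 73.6] y [15.1 60.7] z [0.0354 0.0385] rect [35.9 37.9] [45.8 77. ] 89.9
2 top 3220 x [ 0.4 68.8] y [17.8 55. ] z [0.0751 0.0765] rect [35.4 36.6] [38.  70.7] 89.0
3 floor 3154 x [-1.6 73.9] y [-61.5 -17. ] z [0.0353 0.0374] rect [ 35.9 -39.2] [77.2 45.3] 0.3
4 floor 1947 x [-1.9 73.8] y [-137.6  -94.9] z [0.0354 0.0375] rect [  35.9 -116.2] [76.7 43.8] 0.3
supply 302 [-0.0529  0.0986] [-0.0628  0.0687] [-0.0429  0.1378] 0.0759
charge 144 [-0.0548 -0.0737] [-0.0623 -0.0802] [-0.0464 -0.0693] 0.0759
bat [425.5 368. ] [71.9 41.3] 19.2 320 z 0.0456
bat [546.  377.4] [41.  71.5] 0.1 380 z 0.0458
bat [428.  352.7] [18.7 61.9] 89.0 58 z 0.044Traceback (most recent call last):
  File "<stdin>", line 11, in <module>
  File "h.py", line 25, in rect
    xy=q[:,:2]; g=((xy-xy.min(0))/0.004).astype(int); im=np.zeros(g.max(0)+1,np.uint8); im[g[:,0],g[:,1]]=1
                       ~~~~~~^^^
    return umr_minimum(a, axis, None, out, keepdims, initial, where)
ValueError: zero-size array to reduction operation minimum which has no identity
```

View pics/s4.png

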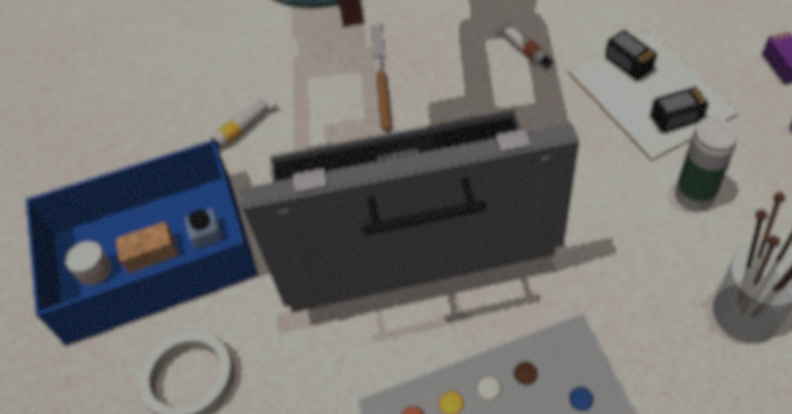

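All three strays are in the tub at (88,262), (146,246) and (202,226), and both black batteries are still on the panel. Now battery2 goes into well 4 and battery3 into well 1, each measured close up first.

```bash
cat > bat.py <<'E'
from h import *
def look(x,y,a):
    "wrist measurement of a battery near x,y: centre and angle of its long axis"
    k=go(x,y,.28,a); t=np.array(sensors.sense()["eef_rot"])[:,0]
    line(x-.05*t[0],y-.05*t[1],.28,.2); p=cam("wrist"); w=cloud(p)
    m=np.hypot(w[...,0]-x,w[...,1]-y)<.075
    c,s,g=rect(w,m,.038,.06,"wrist"); long=g if s[0]>s[1] else g+90
    return np.array(c)/1000,np.deg2rad(long),p
def place(cx,cy,tip):
    x,y=case(cx,cy); go(x,y,.2,AY); s=st("over well")
    line(x,y,.115,.15); hit=line(x,y,tip+TIP,.05,th=6); s=st("in well hit=%s"%hit); return s
E
python3 - <<'E'
from bat import *
c,l,p=look(.4255,.368,np.deg2rad(17+90)); save(p,"w5.png"); print(c,np.rad2deg(l))
pick(*c,.046-.0125,l+np.pi/2,30)
p=cam("wrist")
s=place(.036,-.1145,.076-.0125+.001)
save(cam("wrist"),"w6.png")
E
```

```text
wrist [424.8 369.5] [69.8 38. ] 17.8 3350 z 0.0451
[0.42484473 0.36954269] 17.772985458374023
grip hit=True t 48.7 g [0.4275 0.3708 0.0661] F [ 1.2 -1.8 22.1] w 0.0003 gf 10.3
lift t 49.8 g [0.4241 0.369  0.1989] F [-0.5 -0.5  0.4] w 0.0005 gf 0.0
over well t 51.8 g [ 0.5768 -0.1426  0.2   ] F [-1.2 -0.3  0.6] w 0.0003 gf 0.0
in well hit=False t 53.3 g [ 0.5768 -0.1436  0.0831] F [-0.5 -0.8  0.3] w 0.0008 gf 0.0
```

View pics/w5.png

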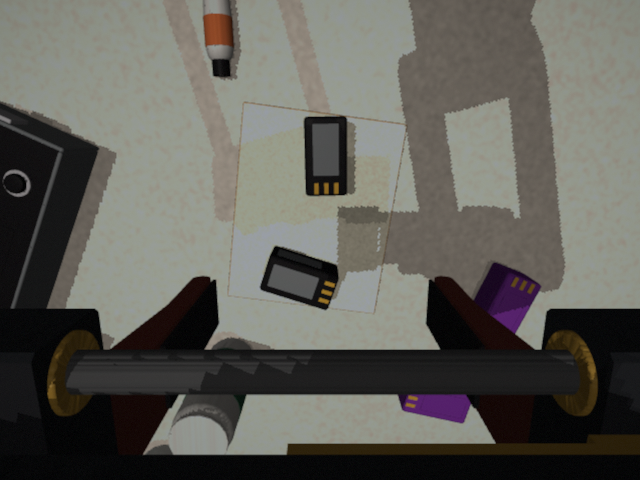

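View pics/w6.png

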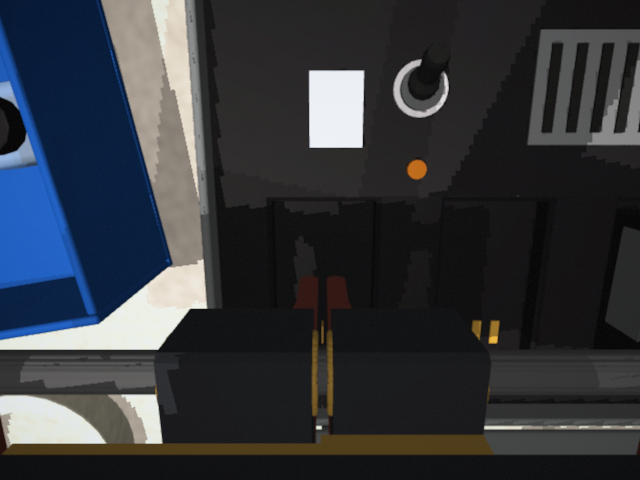

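The pick missed: the fingers are empty in w6, and the descent stopped on something at battery-top height. I'll raise the arm and look again.

```bash
python3 - <<'E'
from h import *
x,y=case(.036,-.1145); line(x,y,.25); ctrl.open_gripper(); go(.42,.30,.33,np.deg2rad(107)); st()
p=cam("wrist"); save(p,"w7.png"); w=cloud(p)
m=(w[...,2]>.036)&(w[...,2]<.06)&(w[...,1]>.25); 
n,l,s,_=cv2.connectedComponentsWithStats(m.astype(np.uint8))
for k in range(1,n):
    if s[k,4]>150: q=w[l==k]; print(s[k],q.mean(0).round(4),cv2.minAreaRect((q[:,:2]*1000).astype(np.float32)))
E
```

```text
t 57.7 g [0.4206 0.2994 0.3298] F [-0.   0.9 -0.8] w 0.0878 gf 0.0
[ 337  162   42   70 2454] [0.401  0.3324 0.045 ] ((402.0252380371094, 333.12030029296875), (69.99494934082031, 38.34048843383789), 23.342544555664062)
[ 324  306   68   44 2006] [0.5439 0.3777 0.0446] ((545.9171142578125, 379.42730712890625), (70.23248291015625, 38.13275909423828), 88.60337829589844)
[525 322  19  28 331] [0.4953 0.5773 0.0387] ((494.9018249511719, 576.3707275390625), (33.29147720336914, 17.51121711730957), 12.611871719360352)
[266 395  46  25 415] [0.6497 0.3316 0.0506] ((654.2447509765625, 330.25543212890625), (23.407594680786133, 52.906978607177734), 14.26633071899414)
[ 442  412   53   32 1140] [0.634  0.5477 0.039 ] ((633.9252319335938, 554.0547485351562), (38.171287536621094, 64.29930877685547), 3.8929030895233154)
```

View pics/w7.png

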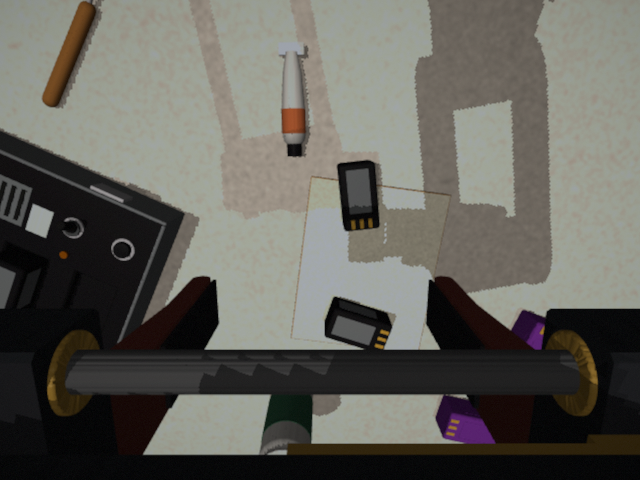

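Battery2 was knocked aside, to (358,195) in the picture, i.e. (0.402, 0.333) at 23°. It still lies flat, so I retry with a grip check.

```bash
python3 - <<'E'
from bat import *
c,l,p=look(.402,.333,np.deg2rad(23.3+90))
s=pick(*c,.0335,l+np.pi/2,30)
if s["width"]>.03:
    s=place(.036,-.1145,.0645)
    if .034<s["width"]<.042:
        ctrl.open_gripper(); x,y=case(.036,-.1145); line(x,y,.2)
        x,y=case(-.09,-.09); go(x,y,.33,YAW); p=cam("wrist"); import meas; meas.meas(p); save(p,"w8.png")
E
```

```text
wrist [401.8 333.3] [69.  37.8] 23.7 3310 z 0.0451
grip hit=False t 61.0 g [0.4018 0.3333 0.0522] F [-0.8  0.5  1.4] w 0.0374 gf 30.0
lift t 62.1 g [0.4011 0.3329 0.1992] F [-0.7  0.8 -1.7] w 0.0378 gf 30.0
over well t 64.0 g [ 0.5766 -0.1424  0.1999] F [-0.2  0.4 -1.9] w 0.0376 gf 30.0
in well hit=True t 65.3 g [ 0.5758 -0.1433  0.0822] F [-0.5  1.   5.1] w 0.0378 gf 30.0
deck z 0.4
1 floor 1069 x [-1.7 74. ] y [ 94.  104.8] z [0.0351 0.0367] rect [36.1 99.4] [11.8 76.8] 89.1
2 floor 430 x [-2.3 73.8] y [16.3 60.8] z [0.0354 0.0409] rect [35.7 38.5] [44.7 77.5] 89.7
2 top 3732 x [ 0.4 68.8] y [17.4 54.9] z [0.075  0.0765] rect [35.4 36.5] [38.5 70.6] 89.3
3 floor 3533 x [-1.5 73.9] y [-61.3 -15.4] z [0.0353 0.0372] rect [ 35.9 -38.4] [77.4 46.1] 0.1
4 floor 415 x [-2.4 73.8] y [-137.5  -93.3] z [0.0356 0.0411] rect [  35.5 -115.1] [77.6 44.4] 0.7
4 top 2876 x [-0.7 67.5] y [-132.5  -95.5] z [0.0751 0.0765] rect [  34.3 -114. ] [70.8 37.7] 0.1
supply 206 [-0.0548  0.0733] [-0.0625  0.0687] [-0.0444  0.0798] 0.0762
charge 144 [-0.0546 -0.0743] [-0.0624 -0.0814] [-0.047  -0.0673] 0.0763
```

```bash
python3 - <<'E'
from bat import *
c,l,p=look(.546,.378,np.deg2rad(88+90))
s=pick(c[0]-.003,c[1],.0335,l+np.pi/2,30)
if s["width"]>.03:
    s=place(.036,.1145,.0645)
    if .034<s["width"]<.042:
        ctrl.open_gripper(); x,y=case(.036,.1145); line(x,y,.2)
        x,y=case(-.09,0); go(x,y,.33,YAW); p=cam("wrist"); import meas; meas.meas(p); save(p,"w8.png")
E
```

```text
wrist [545.2 379.7] [69.6 37.2] 88.5 3291 z 0.0451
grip hit=False t 73.3 g [0.5428 0.3799 0.0524] F [ 2.8 -0.   1.2] w 0.0377 gf 30.0
lift t 74.4 g [0.5414 0.3793 0.1988] F [ 0.4 -0.2 -2.9] w 0.0376 gf 30.0
over well t 75.6 g [0.6091 0.0837 0.1995] F [ 0.4  0.5 -3. ] w 0.0376 gf 30.0
in well hit=True t 76.9 g [0.6084 0.0829 0.0823] F [-0.3 -0.6  4.8] w 0.0377 gf 30.0
deck z 0.3967
1 floor 495 x [-2.3 73.9] y [ 91.9 136.7] z [0.0353 0.0401] rect [ 36.  114.3] [45.  77.1] 89.8
1 top 3631 x [-0.4 67.8] y [ 94.5 132.6] z [0.0751 0.0765] rect [ 34.4 113.6] [38.5 70.2] 90.0
2 floor 579 x [-2.1 73.8] y [14.6 60.6] z [0.0353 0.0393] rect [36.1 37.9] [77.8 45.3] 1.5
2 top 3070 x [ 0.4 68.8] y [18.  55.5] z [0.0751 0.0765] rect [35.2 36.7] [38.2 70.3] 88.9
3 floor 2958 x [-1.6 73.8] y [-61.6 -17.7] z [0.0353 0.0376] rect [ 35.9 -39.4] [45. 77.] 90.0
4 floor 219 x [-2.5 73.9] y [-137.5  -94.5] z [0.0358 0.0413] rect [  35.3 -115.7] [78.2 43.2] 0.8
4 top 796 x [-0.9 66.3] y [-132.3  -95.2] z [0.0748 0.0763] rect [  33.6 -114.3] [38.2 69.5] 89.3
supply 290 [-0.0524  0.0992] [-0.0624  0.0666] [-0.0421  0.1375] 0.0762
charge 149 [-0.0549 -0.0736] [-0.0627 -0.0802] [-0.0436 -0.069 ] 0.0764
```

View pics/w8.png

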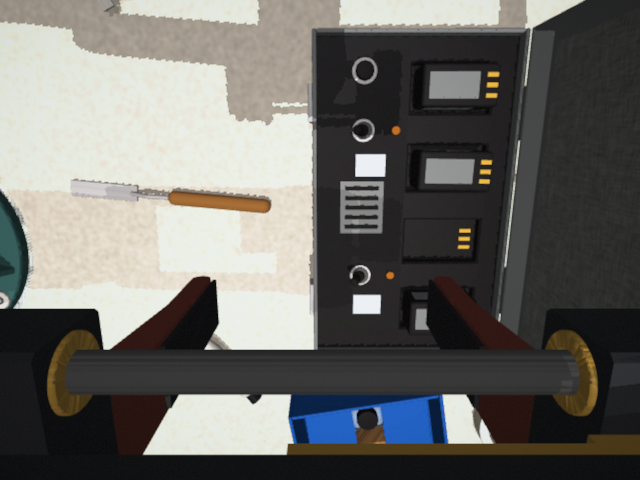

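Batteries are seated in wells 1, 2 and 4; well 3 (440,240) is empty. Both toggles lean to the robot side in the depth data. I feel each one from the robot side, pushing only toward ON, which is safe in either state.

```bash
cat > sw.py <<'E'
from h import *
def push(yc):
    x,y=case(-.0805,yc); go(x,y,.15,AY); h=line(x,y,.056+TIP,.08,th=6); st("down hit=%s"%h)
    if h: line(x,y,.15); return
    for xc in np.arange(-.076,-.0535,.002):
        x,y=case(xc,yc); h=line(x,y,.056+TIP,.03,th=6); s=st("x %.3f hit=%s Fx %.1f"%(xc,h,np.dot(s["force"][:2],CX) if 0 else 0))
        if h and xc>-.062: break
    x,y=case(-.0785,yc); line(x,y,.056+TIP,.05); line(x,y,.15)
E
python3 - <<'E'
from sw import *
ctrl.gripper_close(10); push(.0735)
x,y=case(-.09,-.02); go(x,y,.33,YAW); p=cam("wrist"); import meas; meas.meas(p)
w=cloud(p);c=tocase(w);q=(np.abs(c[...,0]+.05)<.03)&(np.abs(c[...,1]-.0735)<.02)&(w[...,2]>.062)&(w[...,2]<.09); print("supply tip",c[q].mean(0),q.sum())
E
```

```text
down hit=False t 84.1 g [0.4886 0.0591 0.0751] F [-0.3  0.5 -0.3] w 0.0004 gf 0.0
x -0.076 hit=False Fx 0.0 t 84.4 g [0.4933 0.0584 0.0751] F [ 0.2 -1.  -0.3] w 0.0002 gf 0.0
x -0.074 hit=False Fx 0.0 t 84.7 g [0.4948 0.0581 0.0748] F [-0.3 -0.   0.2] w 0.0007 gf 0.0
x -0.072 hit=False Fx 0.0 t 84.9 g [0.4958 0.058  0.0745] F [-2.1  0.6  0.5] w 0.0003 gf 1.0
x -0.070 hit=False Fx 0.0 t 85.2 g [0.4987 0.0576 0.0747] F [-3.  -0.6  2.4] w 0.0004 gf 1.0
x -0.068 hit=False Fx 0.0 t 85.4 g [0.5015 0.0572 0.0748] F [-1.  -0.5  0.6] w 0.0006 gf 0.2
x -0.066 hit=False Fx 0.0 t 85.7 g [0.5033 0.0569 0.0748] F [-0.1 -0.5 -0.2] w 0.0005 gf 0.0
x -0.064 hit=False Fx 0.0 t 85.9 g [0.5049 0.0567 0.0747] F [-0.1 -0.2  0.4] w 0.0004 gf 0.0
x -0.062 hit=False Fx 0.0 t 86.2 g [0.5064 0.0564 0.0746] F [-0.4  0.5 -1.3] w 0.0002 gf 0.2
x -0.060 hit=False Fx 0.0 t 86.4 g [0.5069 0.0563 0.0743] F [-5.   0.4  1.5] w 0.0008 gf 2.4
x -0.058 hit=False Fx 0.0 t 86.7 g [0.5073 0.0562 0.0742] F [-8.3  0.7  4.7] w 0.0006 gf 4.6
x -0.056 hit=False Fx 0.0 t 86.9 g [0.5075 0.0561 0.074 ] F [-11.9   1.9   7.8] w 0.0007
[... 270 characters left out ...]
5] rect [ 34.2 113.7] [38.7 70.1] 90.0
2 floor 617 x [-2.  73.8] y [14.6 60.7] z [0.0353 0.038 ] rect [36.  37.6] [76.8 46.2] 0.1
2 top 3182 x [ 0.5 68.6] y [18.3 55. ] z [0.0751 0.0764] rect [35.9 36.7] [38.2 71.4] 89.0
3 floor 3109 x [-1.6 73.8] y [-61.5 -16.9] z [0.0353 0.0375] rect [ 35.5 -39.2] [45.3 77.3] 90.0
4 floor 292 x [-2.3 74. ] y [-137.5  -95. ] z [0.036  0.0415] rect [  36.  -116.1] [77.2 42.6] 1.2
4 top 2219 x [-0.8 67.7] y [-131.4  -95.3] z [0.075  0.0765] rect [  34.  -113.8] [38.  70.1] 89.4
supply 350 [-0.0482  0.0978] [-0.0579  0.0691] [-0.0388  0.1373] 0.0765
charge 147 [-0.0549 -0.0736] [-0.0627 -0.0803] [-0.047  -0.0694] 0.0761
supply tip [-0.04419943  0.07436996] 118
```

Supply was OFF: resistance rose to 3 N, the toggle snapped over, then it met the hard stop. It is now ON. Charge switch next, then the lid.

```bash
sed -i 's/-.0535,/-.0565,/' sw.py; python3 - <<'E'
from sw import *
push(-.0740)
x,y=case(-.09,-.05); go(x,y,.33,YAW); p=cam("wrist"); w=cloud(p);c=tocase(w)
ok=True
for s in(.0735,-.0740):
    q=(np.abs(c[...,0]+.05)<.03)&(np.abs(c[...,1]-s)<.02)&(w[...,2]>.062)&(w[...,2]<.09); m=c[q].mean(0); print("tip",m,q.sum()); ok&=m[0]>-.049
if ok:
    ctrl.open_gripper()
    x,y,z=handle(1.68); line(x-.1,y,.36); go(x,y,.36,YAW); h=line(x,y,z,.12,th=8); st("at handle %s"%h)
    if not h:
        ctrl.gripper_close(25); s=st("held")
        if .007<s["width"]<.014:
            for th in np.r_[np.linspace(1.6,.1,13),.03,-.005]:
                line(*handle(th),v=.12,th=None); s=sensors.sense()
                if np.linalg.norm(s["force"])>20: st("th %.2f"%th)
            st("shut")
E
```

```text
down hit=False t 92.1 g [ 0.4676 -0.087   0.0751] F [-0.7  0.5  0.4] w 0.0003 gf 0.0
x -0.076 hit=False Fx 0.0 t 92.4 g [ 0.4723 -0.0877  0.0751] F [0.9 0.4 0.5] w 0.0004 gf 0.0
x -0.074 hit=False Fx 0.0 t 92.7 g [ 0.4738 -0.0879  0.0748] F [-0.1  0.2 -0.3] w 0.0007 gf 0.0
x -0.072 hit=False Fx 0.0 t 92.9 g [ 0.475  -0.0879  0.0745] F [-1.1 -0.   0.2] w 0.0007 gf 0.8
x -0.070 hit=False Fx 0.0 t 93.2 g [ 0.4776 -0.0884  0.0747] F [-2.5  0.   1.7] w 0.0004 gf 1.1
x -0.068 hit=False Fx 0.0 t 93.4 g [ 0.4804 -0.0889  0.0748] F [-0.4 -0.1  1.1] w 0.0007 gf 0.3
x -0.066 hit=False Fx 0.0 t 93.7 g [ 0.4822 -0.0891  0.0748] F [-0.9  0.   0.2] w 0.0003 gf 0.0
x -0.064 hit=False Fx 0.0 t 93.9 g [ 0.4838 -0.0893  0.0747] F [ 0.3 -0.2  0.4] w 0.0007 gf 0.0
x -0.062 hit=False Fx 0.0 t 94.2 g [ 0.4855 -0.0895  0.0746] F [ 0.3 -0.1 -0.5] w 0.0004 gf 0.1
x -0.060 hit=False Fx 0.0 t 94.4 g [ 0.4862 -0.0895  0.0744] F [-4.2 -0.6  1.7] w 0.0001 gf 2.0
x -0.058 hit=False Fx 0.0 t 94.7 g [ 0.4865 -0.0894  0.0742] F [-7.8 -0.4  5.3] w 0.0006 gf 4.1
tip [-0.04408506  0.07407799] 122
tip [-0.04410923 -0.07441277] 94
at handle True t 101.2 g [ 0.7317 -0.0503  0.2749] F [ 1.   0.4 -1.8] w 0.0875 gf 0.7
```

Both toggles are ON. The robot-side finger met the upright lid's edge, so I'll push the lid over with closed fingers from behind the bar, then press it down from above. First I find the bar.

```bash
cat >> h.py <<'E'
def lidang():
    "lid angle from the handle bar seen by scene and side cameras"
    out=[]
    for n in("scene","side"):
        w=cloud(cam(n)); c=tocase(w); u=c[...,0]-.1; v=w[...,2]-.06; r=np.hypot(u,v); th=np.arctan2(v,-u)-np.arctan2(.059,.175)
        m=(np.abs(c[...,1])<.052)&(r>.172)&(r<.196)&(th>-.1)&(th<1.8)
        # bar: densest angle bin
        h,e=np.histogram(th[m],np.arange(-.1,1.8,.04)); k=h.argmax(); mm=m&(np.abs(th-(e[k]+.02))<.06); out.append((n,round(float(np.median(th[mm])),3),int(mm.sum())))
    print("lid",out); return out
E
python3 - <<'E'
from h import *
s=st(); x,y,z=handle(1.68); line(x,y,.36); ctrl.gripper_close(20)
line(x-.02,y,.40); lidang(); save(cam("scene"),"s9.png",[170,120,260,220],2.4)
E
```

```text
t 101.2 g [ 0.7317 -0.0503  0.2749] F [ 1.   0.4 -1.8] w 0.0875 gf 0.7
lid [('scene', 1.369, 488), ('side', 1.55, 146)]
```

View pics/s9.png

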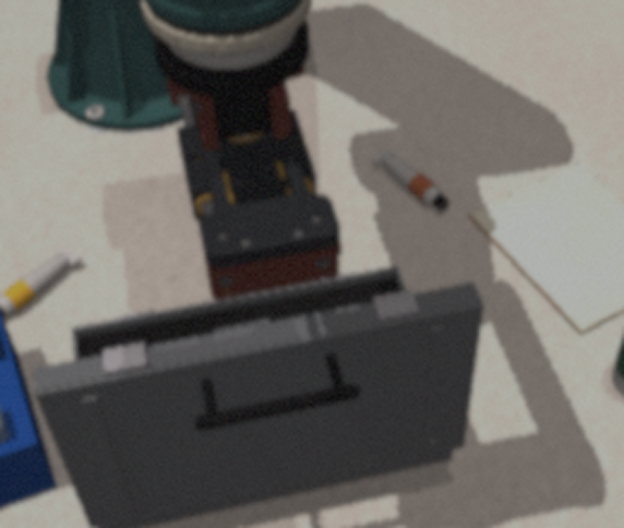

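```bash
python3 - <<'E'
from h import *
x,y=handle(1.7)[:2]; x+=.042*CX[0]; y+=.042*CX[1]
go(x,y,.40,AY); h=line(x,y,.212+TIP,.12,th=8); st("behind %s"%h)
if not h:
    for th in np.linspace(1.7,.4,15):
        hx,hy,hz=handle(th); o=.0145
        line(hx+o*CX[0],hy+o*CX[1],hz-.013+TIP,.10); s=sensors.sense()
        if np.linalg.norm(s["force"])>12: st("th %.2f"%th)
    st("end"); hx,hy,hz=handle(.4); line(hx+.03*CX[0],hy+.03*CX[1],hz-.013+TIP,.1); line(hx+.03*CX[0],hy+.03*CX[1],.3); line(hx-.12*CX[0],hy-.12*CX[1],.36); lidang()
    save(cam("wrist"),"w10.png")
E
```

```text
behind False t 106.8 g [ 0.7787 -0.057   0.2318] F [ 0.1 -0.6 -0. ] w 0.0003 gf 0.0
end t 111.8 g [ 0.5347 -0.0219  0.1882] F [ 2.5 -0.2 -2.1] w 0.0004 gf 1.4
lid [('scene', 0.41, 262), ('side', 0.196, 253)]
```

View pics/w10.png

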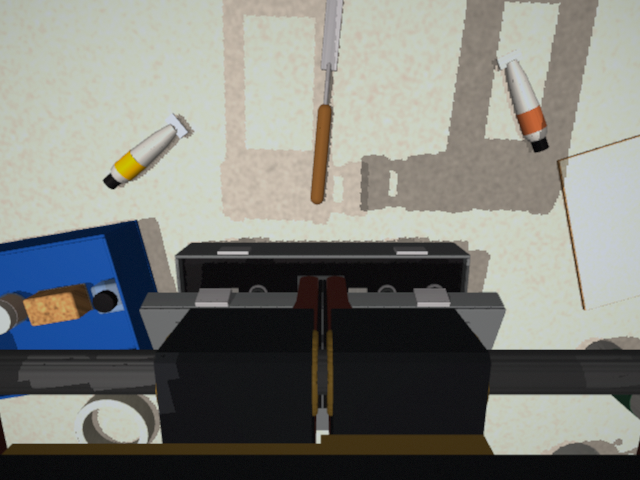

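The lid is at about 0.4 rad. Now I press the bar down from above.

```bash
python3 - <<'E'
from h import *
hx,hy,hz=handle(.42); go(hx,hy,hz+.06+TIP,AY); 
for th in np.r_[np.linspace(.42,.04,9),.01,-.01,-.02]:
    hx,hy,hz=handle(th); line(hx,hy,hz+.005+TIP,.08); s=st("th %.2f"%th)
    if s["force"][2]>25: break
line(hx,hy,.25); line(hx-.1,hy,.30); p=cam("scene"); w=cloud(p); w2=cloud(cam("side"))
for w_,r in((w,[196,215,165,125]),(w2,[278,220,86,125])):
    c=tocase(w_); q=w_[box(r)&(np.abs(c[...,0])<.09)&(np.abs(c[...,1])<.15)&(w_[...,2]>.07)&(w_[...,2]<.1)]
    for _ in range(4):
        A=np.c_[tocase(q),np.ones(len(q))]; k=np.linalg.lstsq(A,q[:,2],rcond=None)[0]; q=q[np.abs(A@k-q[:,2])<.004]
    print("plane",k.round(4),len(q))
    q=w_[(np.abs(c[...,0]+.075)<.02)&(np.abs(c[...,1])<.07)&(w_[...,2]>.105)&(w_[...,2]<.16)]; print("bar",np.percentile(q[:,2],[50,90]),len(q))
save(p,"s11.png")
E
```

```text
th 0.42 t 115.8 g [ 0.5224 -0.0201  0.2094] F [ 0.2 -0.2  0.3] w 0.0003 gf 0.0
th 0.37 t 116.1 g [ 0.5159 -0.0191  0.2024] F [0.6 0.2 0.2] w 0.0004 gf 0.0
th 0.32 t 116.4 g [ 0.5106 -0.0184  0.1954] F [-0.5  0.3  0.3] w 0.0008 gf 0.0
th 0.28 t 116.6 g [ 0.5055 -0.0177  0.1881] F [ 0.5  0.8 -0.5] w 0.0003 gf 0.0
th 0.23 t 116.9 g [ 0.5007 -0.0169  0.1807] F [-0.2 -0.4  0.9] w 0.0002 gf 0.0
th 0.18 t 117.1 g [ 0.4964 -0.0163  0.1733] F [0.4 0.2 0.1] w 0.001 gf 0.0
th 0.13 t 117.4 g [ 0.4924 -0.0157  0.1656] F [-0.4 -0.3  0.5] w 0.0002 gf 0.0
th 0.09 t 117.7 g [ 0.4887 -0.0152  0.1577] F [-0.2  0.6  0.2] w 0.0007 gf 0.0
th 0.04 t 117.9 g [ 0.4854 -0.0147  0.1495] F [-0.  -0.7 -0.5] w 0.0001 gf 0.0
th 0.01 t 118.2 g [ 0.4837 -0.0145  0.1443] F [ 0.2 -1.5  0.1] w 0.0004 gf 0.0
th -0.01 t 118.4 g [ 0.484  -0.0146  0.143 ] F [-3.5  0.7 20.6] w 0.0002 gf 10.3
th -0.02 t 118.7 g [ 0.484  -0.0146  0.1426] F [-6.6  1.2 33.6] w 0.0004 gf 16.8
plane [-0.0002  0.0011  0.0845] 8812
bar [0.12300725 0.12579835] 277
plane [-0.0001  0.0008  0.0853] 4907
bar [0.12468788 0.12790036] 144
```

View pics/s11.png

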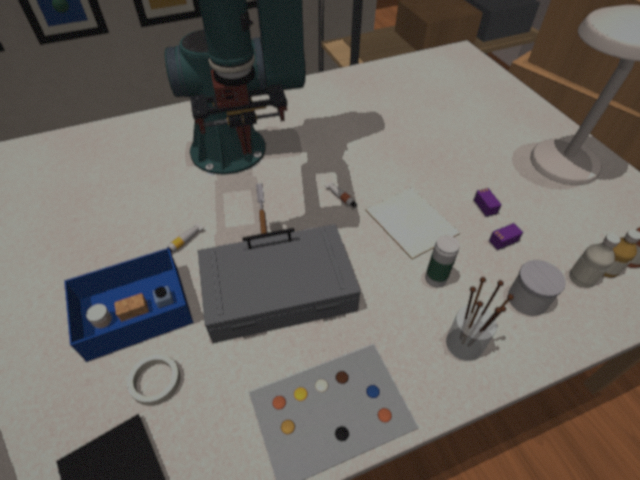

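The lid plane is level, so it is shut. The strays are in the tub at (97,316), (130,305) and (163,296), and the can and tape have not moved. Handing in.

```bash
python3 -c "
from h import *
ctrl.pause(.5); st(); print(order.job_done())"
```

```text
t 121.0 g [ 0.3821 -0.0143  0.3   ] F [-0.  -0.2  0.7] w 0.0003 gf 0.0
the job is handed in; nothing more can be done
None
```

The job is handed in, without a verdict shown: the three strays are in the tub, batteries lie in wells 1, 2 and 4, both switches were felt off and flipped to ON, the lid is shut, and the can and tape roll were left alone.

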